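# Tap the taper handle into a print stamp and stand it on the ink pad

## Robot

A 7-joint arm with a two-finger parallel gripper is mounted at the origin on the work surface. World frame = base frame: x ahead of the robot, y to its left, z up, the work surface at z = 0. Lengths are in m, angles in rad, forces in N, time in s.
With the tool pointing down it reaches from about 0.4 to 0.85 m from the base axis. Payload 10.4 kg.
Tool frame: the origin (TCP) lies midway between the tips of the shut fingers; the grasp point (between the pads) lies 19 mm behind it; z points along the fingers, y is the line along which they close (so a half turn about z gives the same grasp; the last joint's range is limited). The gripper opens to 85 mm and grips with 20 to 120 N. Pads are 22 mm wide; open, the fingers measure 114 mm over their backs; the gripper's body (76 mm by 85 mm) begins 54 mm behind the grasp point. The pads swing forward as they close: fully open they stand 13 mm farther back than shut.
Start: joints at [1.165, 0.332, -0.065, 1.46, 0.022, 1.35, -0.088], TCP at [0.233, -0.58, 0.231] pointing down, gripper open.
Joint ranges: [-2.6, 2.6], [-0.5, 2.12], [-1.47, 1.34], [0.16, 2.42], [-1.27, 4.41], [0.06, 2.06], [-2.6, 2.6]. Speed limits (rad/s): [2.22, 2.22, 2.79, 2.79, 3.14, 3.14, 3.14].

## Interface

Orientations are given as a 3x3 rotation matrix whose columns are the frame's x, y, z axes.
In Python, from rig import manip, get_image, get_calibration, nets gives the robot as it stands.
- The arm moves only by the tool jog_arm, never from a script. Its argument "deltas" is a list of rows, each a list of 5 numbers: the shift along the tool's x, y, z in cm, then the turn about the tool's z in degrees, then the opening, from 0 (shut) to 1 (fully open). A call has exactly 10 rows; each row is the pose to reach, as a shift and turn from the pose commanded when the call began, along the tool's axes at that moment; what a row does not reach only later rows make up. A row lasts 1/12 s, in which the tool goes at most 41.7 mm and 7.16 degrees, less where a joint would pass 70% of its speed; a pose out of reach is approached as far as the arm can. A call with a gripper value outside its range is refused whole. The fingers move at their own pace and stop on an object; "newtons" is the grip in N (left out, the last holds). Time passes only in rows, so rows that repeat a pose let the fingers close, or fill a call up. It gives the time, the measured TCP pose, the force, the opening and the grip force at its end, in the units of the state.
- manip.get_obs(): the state, without advancing time (a new reading comes with each control period).
- get_image(name): name is "side" or "top"; returns (picture, depth): 420x560x3 uint8, red, green, blue; 420x560 float32, m along the optical axis (not along the pixel's ray), 0 where there is no reading.
- get_calibration(name): a dict with "vfov" (degrees; the focal length in pixels is half the picture's height over the tangent of half this angle, whatever the lens; pixels are square), "cx", "cy" (the principal point, pixels), "R" (3x3) and "t" (3): a world point X has camera coordinates R X + t. Camera axes: x right, y down, z forward; pixel columns grow to the right and rows downward; lengths in m; the calibration is good to about 2 mm. A picture is of the moment at which its call begins. get_calibration takes no time and is no camera call.
- manip.close_job(): hands the job in; it is judged then, once.
Trained networks look in the newest picture that a camera, given by its name, has taken for a name from the list of things; names that differ only in an ending like _2 or _b are one class to them, and where a whole thing is asked for, a point or a joint stands for the part that bears it (a point fixed in the world has none). Each returns a list of dicts, best first, with "p" (0 to 1); they miss things now and then, are a little off and sometimes report something else, mostly with a low value. They report only what shows in the picture. A call takes as long as a camera call. They do not tell look-alikes from the thing itself.
- nets.regions_of(camera, label): "region" (420x560 bool, what is visible of it) and "at" ([row, column] in pixels, amid what is visible of it).
- nets.tip_of(camera, label): "at" ([row, column] in pixels: a listed point, or the origin of a listed thing).
The state is a dict: "t": time; "qpos": joint angles; "joint_velocities": joint speeds; "effort": joint torques, N m; "tool_pos": TCP position; "tool_rot": TCP orientation; "wrist_force": force on the tool from outside, world axes, zero at the start; "moment": the same for the moment, N m; "grip_width": finger opening in m; "gripper_force": force on a finger pad.
Only numpy, scipy, OpenCV 4.12 (cv2) and the standard library are available. Lean on these libraries where they do the work, as an engineer would, in place of code of your own. Each camera call takes 0.05 s, during which the arm holds its last target. There are 200 camera calls.

## Task

Take the handle out of its slanted rest, stand its tapered shank in the socket of the stamp and tap or press it down until it is jammed tight - a firm push of 15 to 30 N, by feel, for how deep it bites cannot be seen and differs each time; more than 60 N on the stamp would crack it. Then lift the stamp well clear of the desk by its handle alone, so that only the jammed taper carries it, set it down gently in the middle of the ink pad and let go, the handle still upright and tight in it. Leave the pen tin, the ink bottle and the tape roll alone.

Things in the scene. Friction and masses are not known exactly. Their poses are not given: they have to be found in the camera images.
- handle_grip (a point): Centre of the handle's wooden grip, a cylinder 32 mm across, 66 mm long, flat top: 33 mm below the top, 41 mm above the collar's underside, 91 mm above the shank's tip. z runs along the handle, shank to top; x, y do not matter. It starts with its shank in the slanted rest, leaning 0.4 rad from upright.
- handle_collar (a point): Point on the handle's axis at the underside of its brass collar (38 mm diameter, 8 mm thick), where the tapered shank begins; z axis as for the grip. When tight, it stays 2 to 23 mm above the socket's mouth.
- socket_mouth (a point): Mouth of the stamp's socket, a 24 mm hole in the brass face (52 mm square) of its hub, 78 mm above the stamp's underside; z up. The taper liner inside sits unseen 5 to 20 mm down: the shank meets it when the collar is 23 to 8 mm above the mouth, differing each time; from there some 10 to 20 N more push per mm. It does not spring back; about 15 N or more jams it so that it carries the stamp, less may not.
- stamp_base (a point): Centre of the flat underside of the stamp: a rubber face 80 x 64 mm under a wooden mount 86 x 70 mm, 22 mm high in all; the hub with the socket stands on it. z up.
- rest_mouth (a point): Mouth of the 27 mm hole in the fixed slanted wooden rest, in the middle of its 60 mm square sloping face, 76 mm above the desk. The hole and the handle in it lean 0.4 rad from upright towards the rest's own -x (roughly towards the robot); this point's z is vertical. Draw the handle out along its own axis, 52 mm or more.
- pad_top (a point): Centre of the top of the fixed ink pad: grey felt 134 mm square in a black case 150 mm square, felt 14 mm above the desk; z up.
- stamp: The loose stamp, 0.35 to 0.6 kg, standing on the cutting mat; its origin is the centre of its underside, x along its 86 mm side, z up.
- handle: The loose handle, 124 mm long, about 0.14 kg: wooden grip, brass collar and a round tapered steel shank (50 mm long, 23 mm diameter at the collar, 13 mm near the tip, the tip chamfered to 10 mm). Origin at the shank's tip, z along it to the top.
- ink_pad: The ink pad, origin under its centre on the desk.
- cutting_mat: Thin fixed green cutting mat, 280 x 210 mm, 3 mm thick, on which the stamp starts; origin under its centre.
- pen_tin: Bystander: white square tin, 85 mm wide, 95 mm high, with pens standing up to 155 mm; origin under its centre.
- ink_bottle: Bystander: glass ink jar, 54 mm diameter, 75 mm high; origin under its centre.
- tape_roll: Bystander: roll of tape lying flat, 96 mm diameter, 25 mm high; origin under its centre.
Not all that is in view belongs to the job. Leave any purple look-alike of the handle alone.

How it is judged:
On the way, in this order (a step that is already met when the one before it is completed fails the run):
1. the shank stands in the socket of the standing stamp, in line with it, collar less than 25 mm above the mouth (z of handle_collar in the frame of socket_mouth between -0.002 and 0.025 m and horizontal distance between handle_collar and socket_mouth below 0.005 m and angle between the z axis of handle and the z axis of stamp, either way round below 0.08 rad and height (world z) of stamp_base below 0.008 m), for 0.2 s.
2. the stamp hangs from its handle by the jammed taper alone, 40 mm or more above the desk, touched by no finger, mat or pad (height (world z) of stamp_base above 0.04 m and contact force between stamp and the fingers below 0.2 N and contact force between handle and the fingers above 1 N and contact force between stamp and cutting_mat below 0.1 N and contact force between stamp and ink_pad below 0.1 N and z of handle_collar in the frame of socket_mouth below 0.025 m), for 0.5 s.
At the end, for the whole second after the job is handed in: The stamp stands upright (within 0.06 rad) and at rest on the ink pad, its middle within 20 mm of the pad's middle, the handle still in its socket: collar less than 25 mm above the mouth, centred within 5 mm and in line with it (0.08 rad) (horizontal distance between stamp_base and pad_top below 0.02 m and z of stamp_base in the frame of pad_top between -0.004 and 0.004 m and angle between stamp_base's own z axis and vertical below 0.06 rad and linear speed of each of stamp, handle below 0.02 m/s and z of handle_collar in the frame of socket_mouth between -0.002 and 0.025 m and horizontal distance between handle_collar and socket_mouth below 0.005 m and angle between the z axis of handle and the z axis of stamp, either way round below 0.08 rad); the robot touches nothing.
It fails at once if the stamp is driven against the mat or the pad with more than 60 N (contact force between stamp and cutting_mat above 60 N or contact force between stamp and ink_pad above 60 N).
It fails at once if a bystander (pen tin, ink bottle, tape roll) is moved more than 30 mm or tipped (distance of any of pen_tin, ink_bottle, tape_roll from where it was at the start of the episode above 0.03 m or angle between any of pen_tin, ink_bottle's own z axis and vertical above 0.4 rad).
It also fails if it takes over 58 s, if anything falls off the work surface, if the arm or the gripper's body presses on something with over 40 N, if the wrist force passes 120 N, or if a joint passes its speed limit or range.

## Working session

There is one attempt and no reset: what is moved stays moved. The work goes in short steps, Python scripts to look and compute and a tool call to move; the robot and the scene stay as the last step left them, time stands still between calls to the robot, and variables do not carry over. Pictures are saved under pics/ and viewed, at most 11 in all, crops included, and the job is handed in when it is done.

Besides the shell and the picture viewer there is one more tool, called by a JSON object that holds its "api" and its "payload". jog_arm: Moves the arm, as the interface text tells. Its arguments: {"type":"object","properties":{"deltas":{"type":"array","items":{"type":"array","items":{"type":"number"}}},"newtons":{"type":"number"}},"required":["deltas"]}

```bash
mkdir -p pics; cat > h.py <<'E'
import numpy as np, cv2
from rig import manip, get_image, get_calibration, nets
def cam(n):
    c=get_calibration(n); f=210/np.tan(np.radians(c["vfov"])/2); return c,f,np.array(c["R"]),np.array(c["t"])
def world(n,r,col,d):
    c,f,R,t=cam(n); p=np.array([(col-c["cx"])*d/f,(r-c["cy"])*d/f,d]); return R.T@(p-t)
def ray_z(n,r,col,z):
    c,f,R,t=cam(n); o=-R.T@t; v=R.T@np.array([(col-c["cx"])/f,(r-c["cy"])/f,1]); return o+v*(z-o[2])/v[2]
def proj(n,X):
    c,f,R,t=cam(n); p=R@np.asarray(X)+t; return np.array([p[1]/p[2]*f+c["cy"],p[0]/p[2]*f+c["cx"]])
def cloud(n,d):
    c,f,R,t=cam(n); v,u=np.mgrid[:420,:560]; P=np.stack([(u-c["cx"])*d/f,(v-c["cy"])*d/f,d],-1); return (P-t)@R
def tri(pix):
    A=[];b=[]
    for n,(r,cc) in pix.items():
        c,f,R,t=cam(n); o=-R.T@t; v=R.T@np.array([(cc-c["cx"])/f,(r-c["cy"])/f,1]); v/=np.linalg.norm(v)
        M=np.eye(3)-np.outer(v,v); A.append(M); b.append(M@o)
    return np.linalg.lstsq(np.vstack(A),np.hstack(b),rcond=None)[0]
E
python3 - <<'E'
from h import *
np.set_printoptions(precision=4,suppress=True)
for n in("side","top"):
    im,d=get_image(n); cv2.imwrite(f"pics/{n}0.png",im[:,:,::-1]); np.save(f"{n}0.npy",d)
    c,f,R,t=cam(n); print(n,{k:c[k] for k in c if k not in"Rt"},"cam at",-R.T@t, "fwd",R[2])
    for l in["handle_grip","handle_collar","socket_mouth","stamp_base","rest_mouth","pad_top"]:
        for q in nets.tip_of(n,l)[:3]:print(l,np.round(q["at"],1),round(q["p"],2))
o=manip.get_obs();print(o["t"],o["tool_pos"],o["tool_rot"],o["wrist_force"],o["grip_width"])
E
```

```text
side {'vfov': 53.35459989480906, 'cx': 286.42236909113024, 'cy': 212.30259221657803} cam at [0.5324 0.6365 0.7454] fwd [ 0.0931 -0.7043 -0.7038]
handle_grip [157.5 318.2] 0.74
handle_grip [355.4 315.3] 0.59
handle_grip [145.4 330.8] 0.54
handle_collar [151.  335.5] 0.85
handle_collar [166.1 311.1] 0.57
socket_mouth [214.4 296.7] 0.62
stamp_base [239.1 295.3] 0.64
rest_mouth [167.4 313.8] 0.77
rest_mouth [338.3 193.2] 0.73
rest_mouth [175.9 306.3] 0.35
pad_top [351.3 313.8] 0.61
top {'vfov': 57.7091239167367, 'cx': 281.69523379898146, 'cy': 207.18337261346414} cam at [ 0.4916 -0.0318  0.9723] fwd [ 0.1811  0.0157 -0.9833]
handle_grip [255.8 433.6] 0.98
handle_grip [244.7 363. ] 0.55
handle_collar [266.7 419.1] 0.77
handle_collar [238.9 366.5] 0.7
socket_mouth [232.2 283.6] 0.96
stamp_base [234.6 287.5] 0.81
rest_mouth [237.1 361.6] 0.77
pad_top [262.1 169.2] 0.79
0.7 [ 0.2335 -0.5798  0.2314] [[ 0.9276  0.3736  0.0001]
 [ 0.3736 -0.9276 -0.0001]
 [ 0.      0.0001 -1.    ]] [ 0.0423 -0.6962 -0.329 ] 0.08557810920581699
```

View pics/side0.png

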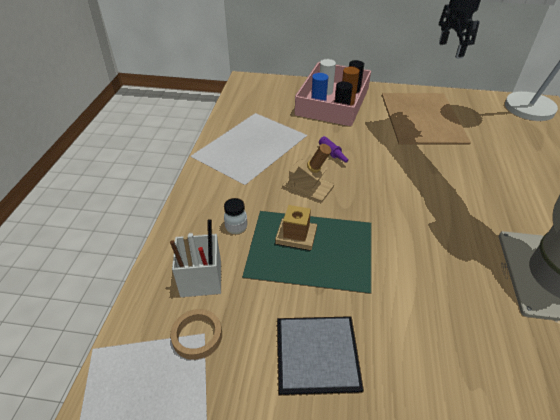

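View pics/top0.png

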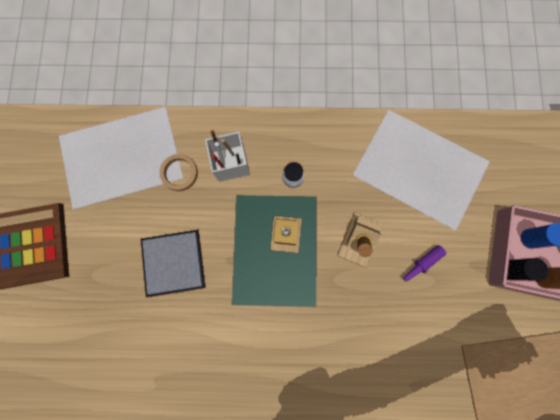

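Two candidates. The brown handle is at side (157,318) and top (245,363). It stands in the slanted rest, so it fits the description. The purple look-alike is at side (150,335) and top (262,425), lying on the desk. I'll confirm this in a crop and measure.

```bash
python3 - <<'E'
from h import *
np.set_printoptions(precision=4,suppress=True)
a=cv2.imread("pics/top0.png")[195:295,250:390]; b=cv2.imread("pics/side0.png")[125:265,260:400]
a=cv2.resize(a,None,fx=4,fy=4,interpolation=cv2.INTER_CUBIC)[:, :]; b=cv2.resize(b,(400,400),interpolation=cv2.INTER_CUBIC)
cv2.imwrite("pics/crop.png",cv2.resize(np.hstack([a[:400,:560][:, -400:],b]),(800,400)))
for n in("side","top"):
    d=np.load(n+"0.npy"); P=cloud(n,d); im=cv2.imread(f"pics/{n}0.png").astype(int); hsv=cv2.cvtColor(im.astype(np.uint8),cv2.COLOR_BGR2HSV)
    print("==",n)
    # rest neighbourhood
    c0=world(n,*({"side":(167,314),"top":(240,361)}[n]),d[{"side":(167,314),"top":(240,361)}[n]]); print("near rest",c0)
    for l in["rest_mouth","handle_grip","socket_mouth","stamp_base","pad_top"]:
        for g in nets.regions_of(n,l)[:3]:
            m=g["region"]&(d>0); Q=P[m]; print(l,np.round(g["at"],0),round(g["p"],2),m.sum(),"med",np.median(Q,0),"lo",np.percentile(Q,3,0),"hi",np.percentile(Q,97,0))
    np.save(n+"P.npy",P)
    for l in["stamp","ink_pad","handle"]:
        for k,g in enumerate(nets.regions_of(n,l)[:3]):
            m=g["region"]&(d>0); Q=P[m]; np.save(f"{n}_{l}{k}.npy",m); print(l,k,np.round(g["at"],0),round(g["p"],2),m.sum(),"med",np.median(Q,0),"lo",np.percentile(Q,3,0),"hi",np.percentile(Q,97,0))
E
```

```text
== side
near rest [ 0.5735 -0.1915  0.0882]
rest_mouth [185. 309.] 0.58 1287 med [ 0.5887 -0.1914  0.028 ] lo [ 0.5323 -0.235   0.0031] hi [ 0.6428 -0.1653  0.0848]
handle_grip [159. 316.] 0.91 350 med [ 0.5644 -0.1916  0.1152] lo [ 0.5435 -0.2073  0.0783] hi [ 0.589  -0.184   0.1461]
handle_grip [149. 336.] 0.5 291 med [ 0.5286 -0.3548  0.0276] lo [ 0.4916 -0.4123  0.0027] hi [ 0.571  -0.3141  0.0364]
socket_mouth [230. 296.] 0.84 1356 med [ 0.5941 -0.0024  0.0439] lo [ 0.5561 -0.0509  0.0079] hi [0.6357 0.0103 0.0816]
socket_mouth [256. 319.] 0.34 7431 med [0.5373 0.028  0.0023] lo [ 0.426  -0.0966 -0.0004] hi [0.6923 0.1042 0.0048]
stamp_base [231. 295.] 0.91 1325 med [ 0.5946 -0.0023  0.0439] lo [ 0.5565 -0.0499  0.0093] hi [0.635  0.0103 0.0817]
pad_top [356. 318.] 0.79 6164 med [0.5197 0.2702 0.0132] lo [0.4481 0.1916 0.0072] hi [0.5902 0.3344 0.0158]
stamp 0 [230. 295.] 0.63 1346 med [ 0.5943 -0.0026  0.0449] lo [ 0.5564 -0.0511  0.0095] hi [0.6351 0.0103 0.0816]
ink_pad 0 [361. 316.] 0.77 6133 med [0.5201 0.2699 0.0132] lo [0.4485 0.1915 0.0074] hi [0.5906 0.3346 0.0158]
hand
[... 625 characters left out ...]
864  0.1479]
socket_mouth [233. 282.] 0.82 955 med [ 0.5937 -0.0267  0.0367] lo [ 0.558  -0.0608  0.0209] hi [0.6384 0.0059 0.0822]
pad_top [264. 171.] 0.59 3562 med [0.521  0.2557 0.0121] lo [0.4511 0.1848 0.0066] hi [0.5928 0.328  0.0157]
stamp 0 [239. 286.] 0.84 895 med [ 0.5937 -0.0268  0.0578] lo [ 0.5583 -0.0587  0.0212] hi [0.6366 0.0037 0.0822]
ink_pad 0 [266. 173.] 0.79 3494 med [0.5199 0.2553 0.0122] lo [0.4509 0.1849 0.0067] hi [0.5926 0.3254 0.0157]
handle 0 [263. 426.] 0.88 519 med [ 0.5367 -0.3728  0.0285] lo [ 0.498  -0.4121  0.0191] hi [ 0.5709 -0.326   0.0357]
handle 1 [242. 361.] 0.7 321 med [ 0.5659 -0.2004  0.1363] lo [ 0.5425 -0.2232  0.0789] hi [ 0.5944 -0.1864  0.1479]
```

View pics/crop.png

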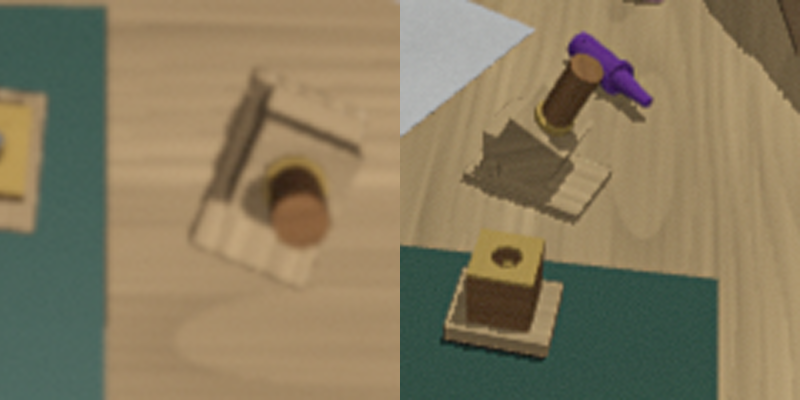

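The crop confirms it: the brown handle stands in the rest, and the purple one behind it lies on the desk. Next I'll fit the handle axis, socket and pad.

```bash
python3 - <<'E'
from h import *
from scipy.optimize import least_squares
np.set_printoptions(precision=4,suppress=True)
P={n:np.load(n+"P.npy") for n in("side","top")}
M={"side":np.load("side_handle0.npy"),"top":np.load("top_handle1.npy")}
for sel in(("side",),("top",),("side","top")):
    Q=np.vstack([P[n][cv2.erode(M[n].astype(np.uint8),np.ones((3,3)))>0] for n in sel])
    Q=Q[(Q[:,2]>0.092)&(np.linalg.norm(Q-[.566,-.2,.115],axis=1)<.06)]
    def ax(p): # p: mouth x,y, yaw of lean
        return np.array([np.sin(.4)*np.cos(p[2]),np.sin(.4)*np.sin(p[2]),np.cos(.4)])
    def res(p):
        a=ax(p); v=Q-[p[0],p[1],.076]; h=v@a; r=np.linalg.norm(v-np.outer(h,a),axis=1)
        side=np.abs(r-.016); top=np.hypot(h-.074,np.maximum(r-.016,0)); return np.minimum(side,top)
    best=min((least_squares(res,[.578,-.193,y],loss="soft_l1",f_scale=.002) for y in(2.6,3.1,3.6,-2.2)),key=lambda s:s.cost)
    p=best.x;a=ax(p);print(sel,len(Q),"mouth",p[:2],"leanyaw",p[2]%(2*np.pi),"grip",np.r_[p[:2],.076]+.041*a,"top",np.r_[p[:2],.076]+.074*a,"rms",np.sqrt(np.mean(best.fun**2)))
# rest face plane
for n in P:
    Q=P[n].reshape(-1,3); Q=Q[(np.hypot(Q[:,0]-.58,Q[:,1]+.197)<.045)&(Q[:,2]>.05)&(Q[:,2]<.092)]
    rng=np.random.default_rng(0);best=(0,)
    for _ in range(2000):
        s=Q[rng.choice(len(Q),3,False)];nn=np.cross(s[1]-s[0],s[2]-s[0]);L=np.linalg.norm(nn)
        if L<1e-6:continue
        nn/=L; nn*=np.sign(nn[2]+1e-9)
        if nn[2]<.7:continue
        k=np.abs((Q-s[0])@nn)<.0015
        if k.sum()>best[0]:best=(k.sum(),k)
    I=Q[best[1]];c=I.mean(0);nn=np.linalg.svd(I-c)[2][2];nn*=np.sign(nn[2]);print(n,"face n",nn,"tilt",np.arccos(nn[2]),"yaw",np.arctan2(nn[1],nn[0])%(2*np.pi),len(I),c)
# socket
px={"side":(214.4,296.7),"top":(232.2,283.6)}
for n in P:
    print(n,"socket ray",ray_z(n,*px[n],.081))
    Q=P[n][np.load(f"{n}_stamp0.npy")]; T=Q[Q[:,2]>.077]; r=cv2.minAreaRect(T[:,:2].astype(np.float32)*1000); print("  face",r,len(T),T[:,2].mean())
    Q=P[n][np.load(f"{n}_ink_pad0.npy")];Q=Q[Q[:,2]>.004]; lo,hi=np.percentile(Q,[.5,99.5],0);print("  pad rect",cv2.minAreaRect(Q[:,:2].astype(np.float32)*1000),(lo+hi)/2)
print("tri",tri(px))
E
```

```text
('side',) 210 mouth [ 0.5768 -0.2095] leanyaw 2.7681848024920637 grip [ 0.5619 -0.2036  0.1138] top [ 0.55   -0.199   0.1442] rms 0.001292266746778835
('top',) 198 mouth [ 0.5783 -0.211 ] leanyaw 2.7511892897837638 grip [ 0.5636 -0.2049  0.1138] top [ 0.5517 -0.2     0.1442] rms 0.0015170523221665175
('side', 'top') 408 mouth [ 0.5779 -0.2101] leanyaw 2.7616533877041274 grip [ 0.5631 -0.2041  0.1138] top [ 0.5511 -0.1994  0.1442] rms 0.0014859323569252948
side face n [-0.3715  0.1441  0.9172] tilt 0.4098305357403427 yaw 2.7714578564624848 169 [ 0.5795 -0.2001  0.0748]
top face n [-0.3635  0.1544  0.9187] tilt 0.4060000082620413 yaw 2.740066037912876 234 [ 0.5859 -0.207   0.0771]
side socket ray [ 0.5964 -0.0251  0.081 ]
  face ((596.2393798828125, -25.90102767944336), (56.59244155883789, 53.14088821411133), 84.77364349365234) 354 0.08017452437187694
  pad rect ((520.2806396484375, 258.99359130859375), (150.04241943359375, 151.94580078125), 10.024579048156738) [0.5202 0.2609 0.0112]
top socket ray [ 0.5961 -0.0231  0.081 ]
  face ((598.2097778320312, -27.29696273803711), (52.13286209106445, 52.73200988769531), 85.39795684814453) 388 0.0800091524872822
  pad rect ((522.5396728515625, 257.7899169921875), (149.4271697998047, 151.1417999267578), 10.027402877807617) [0.522  0.256  0.0112]
tri [ 0.596  -0.0231  0.083 ]
```

{"api": "jog_arm", "payload": {"deltas": [[4,-2,0,5,1],[8,-4,0,10,1],[12,-6,0,15,1],[16,-8.2,0,20,1],[20,-10.3,0,25,1],[24,-12.3,0,30,1],[28,-14.4,0,35,1],[32,-16.4,0,40,1],[36,-18.5,0,43.7,1],[40,-20.5,0,43.7,1]], "newtons": 40}}

```text
t: 2.33
tool_pos: [0.5073, -0.2632, 0.2317]
tool_rot: [[0.927, -0.375, 0.001], [-0.375, -0.927, -0.0], [0.001, 0.0, -1.0]]
wrist_force: [0.5, -1.3, -0.8]
grip_width: 0.0853
gripper_force: 0.0
```

```bash
cat > to.py <<'E'
import sys
from h import *
np.set_printoptions(precision=4,suppress=True)
o=manip.get_obs();p=np.array(o["tool_pos"]);R=np.array(o["tool_rot"])
print("t",o["t"],"pos",p,"yaw_y",np.degrees(np.arctan2(R[1,1],R[0,1])),"x",R[:,0],"F",o["wrist_force"],"M",o["moment"],"w",o["grip_width"],"q7",o["qpos"][6])
for a in sys.argv[1:]:
    print(a,"-> cm",100*R.T@(np.array([float(x) for x in a.split(",")])-p))
E
python3 to.py .5602,-.2029,.231 .5602,-.2029,.097
```

```text
t 2.3333 pos [ 0.5073 -0.2632  0.2317] yaw_y -112.02821550399386 x [ 0.927  -0.3751  0.0007] F [ 0.5073 -1.318  -0.7598] M [-0.0226 -0.0171  0.0194] w 0.08526822900449467 q7 -1.6018882474217553
.5602,-.2029,.231 -> cm [ 2.6381 -7.5717  0.0669]
.5602,-.2029,.097 -> cm [ 2.6289 -7.5746 13.4669]
```

{"api": "jog_arm", "payload": {"deltas": [[0.8,-2.3,0,0,1],[1.6,-4.7,0,0,1],[1.6,-4.7,1,0,1],[1.6,-4.7,2,0,1],[1.6,-4.7,3,0,1],[1.6,-4.7,4,0,1],[1.6,-4.7,5,0,1],[1.6,-4.7,5,0,1],[1.6,-4.7,5,0,1],[1.6,-4.7,5,0,1]]}}

```text
t: 3.17
tool_pos: [0.5387, -0.2276, 0.1817]
tool_rot: [[0.928, -0.371, 0.001], [-0.371, -0.928, -0.0], [0.001, 0.0, -1.0]]
wrist_force: [-0.6, -0.6, 0.2]
grip_width: 0.0854
gripper_force: 0.0
```

```bash
python3 to.py .5602,-.2029,.097
```

```text
t 3.1667 pos [ 0.5387 -0.2276  0.1817] yaw_y -111.80052349039028 x [ 0.9285 -0.3714  0.0006] F [-0.5672 -0.5744  0.156 ] M [ 0.0356  0.0045 -0.0086] w 0.08538360423700432 q7 -1.6932004372831242
.5602,-.2029,.097 -> cm [ 1.0775 -3.0945  8.4726]
```

{"api": "jog_arm", "payload": {"deltas": [[1.1,-3.1,0,0,1],[1.1,-3.1,1.5,0,1],[1.1,-3.1,3.5,0,1],[1.1,-3.1,5.5,0,1],[1.1,-3.1,7,0,1],[1.1,-3.1,8,0,1],[1.1,-3.1,8.5,0,1],[1.1,-3.1,8.5,0,1],[1.1,-3.1,8.5,0,1],[1.1,-3.1,8.5,0,1]]}}

```text
t: 4.0
tool_pos: [0.5611, -0.2027, 0.0976]
tool_rot: [[0.929, -0.371, 0.002], [-0.371, -0.929, -0.001], [0.002, -0.0, -1.0]]
wrist_force: [0.6, -0.8, -0.3]
grip_width: 0.0856
gripper_force: 0.0
```

```bash
python3 - <<'E'
from h import *
im,d=get_image("side");a=im[90:230,240:400,::-1];im2,_=get_image("top");b=im2[180:320,290:450,::-1]
cv2.imwrite("pics/g1.png",cv2.resize(np.hstack([a,b]),(800,350),interpolation=cv2.INTER_CUBIC))
E
python3 to.py .5602,-.2029,.097
```

```text
t 4.1 pos [ 0.5609 -0.2027  0.0974] yaw_y -111.77025059375289 x [ 0.9287 -0.3709  0.0017] F [-0.5374  0.1277 -0.2829] M [ 0.0121  0.0492 -0.0262] w 0.08566881122379366 q7 -1.772247693873108
.5602,-.2029,.097 -> cm [-0.0613  0.0426  0.0374]
```

View pics/g1.png

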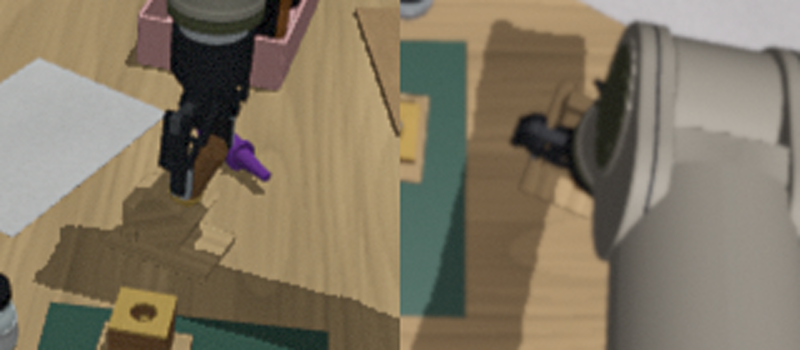

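The side half shows the fingers straddling the handle at crop (200,160), with the purple look-alike clear behind it. Closing now.

{"api": "jog_arm", "payload": {"deltas": [[0,0,0,0,0.6],[0,0,0,0,0.4],[0,0,0,0,0.2],[0,0,0,0,0],[0,0,0,0,0],[0,0,0,0,0],[0,0,0,0,0],[0,0,0,0,0],[0,0,0,0,0],[0,0,0,0,0]], "newtons": 40}}

```text
t: 4.93
tool_pos: [0.5604, -0.2025, 0.0965]
tool_rot: [[0.929, -0.371, 0.0], [-0.371, -0.929, -0.0], [0.0, 0.0, -1.0]]
wrist_force: [-1.5, -0.2, 4.2]
grip_width: 0.0314
gripper_force: 39.5
```

```bash
python3 to.py
```

```text
t 4.9333 pos [ 0.5604 -0.2025  0.0965] yaw_y -111.766433137103 x [ 0.9287 -0.3708  0.0002] F [-1.5213 -0.2467  4.194 ] M [0.1802 0.396  0.0048] w 0.031423843680295896 q7 -1.7723411935882092
```

{"api": "jog_arm", "payload": {"deltas": [[-0.2,0,-0.46,0,0],[-0.39,0,-0.92,0,0],[-0.59,0,-1.38,0,0],[-0.78,0,-1.84,0,0],[-0.98,0,-2.3,0,0],[-1.17,0,-2.76,0,0],[-1.37,0,-3.22,0,0],[-1.56,0,-3.68,0,0],[-1.64,0,-3.87,0,0],[-1.64,0,-3.87,0,0]]}}

```text
t: 5.77
tool_pos: [0.5453, -0.1964, 0.1357]
tool_rot: [[0.929, -0.371, 0.001], [-0.371, -0.929, -0.0], [0.001, 0.0, -1.0]]
wrist_force: [-0.2, -1.1, -1.3]
grip_width: 0.0311
gripper_force: 39.7
```

```bash
cat > look.py <<'E'
import sys
from h import *
r0,r1,c0,c1=map(int,sys.argv[2:6]); n=sys.argv[1]
im,d=get_image(n); s=min(800/(c1-c0),600/(r1-r0)); cv2.imwrite(f"pics/{sys.argv[6]}.png",cv2.resize(im[r0:r1,c0:c1,::-1],None,fx=s,fy=s,interpolation=cv2.INTER_CUBIC))
np.save(f"{n}_{sys.argv[6]}.npy",d)
E
python3 to.py
```

```text
t 5.7667 pos [ 0.5453 -0.1964  0.1357] yaw_y -111.76527042552142 x [ 0.9287 -0.3708  0.001 ] F [-0.1578 -1.1253 -1.3437] M [ 0.0418 -0.0179  0.0165] w 0.031076860821651734 q7 -1.7607955836106932
```

{"api": "jog_arm", "payload": {"deltas": [[0.5,0,0,0,0],[1,0,-0.1,0,0],[1.5,0,-0.2,0,0],[2,0,-0.3,0,0],[2.5,0,-0.4,0,0],[3,0,-0.5,0,0],[3.5,0,-0.55,0,0],[4,0,-0.6,0,0],[4.2,0,-0.6,0,0],[4.2,0,-0.6,0,0]], "newtons": 25}}

```text
t: 6.6
tool_pos: [0.5846, -0.2121, 0.1408]
tool_rot: [[0.929, -0.371, 0.0], [-0.371, -0.929, 0.0], [0.0, -0.0, -1.0]]
wrist_force: [-2.6, 0.7, -0.5]
grip_width: 0.031
gripper_force: 38.4
```

```bash
python3 to.py; python3 look.py side 80 200 240 400 piv1
```

```text
t 6.6 pos [ 0.5846 -0.2121  0.1408] yaw_y -111.76853789138005 x [ 0.9287 -0.3709  0.0001] F [-2.5926  0.723  -0.5217] M [0.2677 0.7189 0.0366] w 0.03099956275604163 q7 -1.7614208997840124
```

View pics/piv1.png

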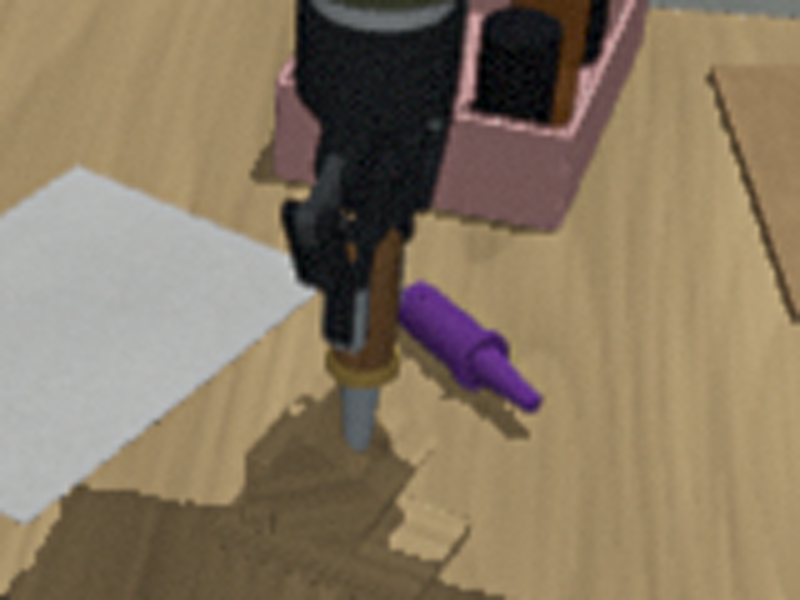

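```bash
cat > ang.py <<'E'
from h import *
import sys
# overlay predicted handle for tilt angles about grasp point on side view; report slope of axis
o=manip.get_obs();p=np.array(o["tool_pos"]);R=np.array(o["tool_rot"]);g=p+[0,0,.019]
d=-R[:,0]
for n in ("side","top"):
  for th in (0,.1,.2,.3,.4):
    a=np.cos(th)*np.array([0,0,1])+np.sin(th)*d
    print(n,th,"collar",np.round(proj(n,g-.049*a),1),"tip",np.round(proj(n,g-.099*a),1),"top",np.round(proj(n,g+.025*a),1))
E
python3 ang.py
python3 - <<'E'
from h import *
im=cv2.imread("pics/piv1.png");im=cv2.resize(im,(160,120),interpolation=cv2.INTER_AREA).astype(int)
m=(im[:,:,2]-im[:,:,0]<12)&(abs(im[:,:,0]-im[:,:,1])<14)&(im.sum(2)>200)
for r in range(72,92):
    c=np.flatnonzero(m[r,60:84])+60; print(r+80, c+240)
E
```

```text
side 0 collar [154.4 310.9] tip [170.  309.9] top [129.3 312.5]
side 0.1 collar [153.7 309.2] tip [168.6 306.6] top [129.7 313.4]
side 0.2 collar [152.9 307.5] tip [167.  303.3] top [130.1 314.3]
side 0.3 collar [151.9 305.8] tip [165.  300.1] top [130.6 315.2]
side 0.4 collar [150.8 304.3] tip [162.9 297. ] top [131.2 316.1]
top 0 collar [237.1 367. ] tip [239.3 362.7] top [233.4 374.5]
top 0.1 collar [235.1 367.8] tip [235.5 364.2] top [234.5 374. ]
top 0.2 collar [233.1 368.6] tip [231.6 365.8] top [235.6 373.6]
top 0.3 collar [231.1 369.5] tip [227.8 367.4] top [236.7 373.1]
top 0.4 collar [229.2 370.4] tip [224.1 369. ] top [237.8 372.6]
152 []
153 []
154 []
155 []
156 []
157 []
158 [308 309 310 311 312 313 314 315]
159 [308 309 310 311 312 313 314 315]
160 [309 310 311 312 313 314]
161 [309 310 311 312 313 314]
162 [309 310 311 312 313 314]
163 [309 310 311 312 313 314]
164 [309 310 311 312 313 314]
165 [309 310 311 312 313 314]
166 [309 310 311 312 313]
167 [309 310 311 312 313]
168 [310 311 312 313]
169 [310 311 312]
170 []
171 []
```

The shank is now close to upright: its axis in the image matches the vertical projection to about 0.03 rad. Lifting out and carrying it to the stamp.

{"api": "jog_arm", "payload": {"deltas": [[0,0,-1,0,0],[0,0,-2,0,0],[0,0,-3,0,0],[0,0,-4.5,0,0],[0,0,-6,0,0],[-0.5,-2,-6,-6,0],[-1.5,-5,-6,-12,0],[-2.5,-8.5,-6,-18,0],[-3.6,-12,-6,-24,0],[-4.6,-15,-6,-30,0]], "newtons": 80}}

```text
t: 7.48
tool_pos: [0.5976, -0.0531, 0.2029]
tool_rot: [[0.989, 0.149, 0.003], [0.149, -0.989, -0.0], [0.003, 0.0, -1.0]]
wrist_force: [0.6, 0.3, -1.4]
grip_width: 0.0306
gripper_force: 79.2
```

```bash
python3 to.py .5995,-.0245,.2
```

```text
t 7.4833 pos [ 0.5976 -0.0531  0.2029] yaw_y -81.42711044426424 x [0.9888 0.1491 0.0029] F [ 0.6282  0.3371 -1.3597] M [ 0.0794 -0.0063  0.0381] w 0.030634825953663406 q7 -1.5130251907854306
.5995,-.0245,.2 -> cm [ 0.6087 -2.7985  0.2919]
```

{"api": "jog_arm", "payload": {"deltas": [[0.2,-1,0,0,0],[0.4,-2,0,0,0],[0.6,-2.6,0.2,0,0],[0.6,-2.7,0.3,0,0],[0.6,-2.7,0.3,0,0],[0.6,-2.7,0.3,0,0],[0.6,-2.7,0.3,0,0],[0.6,-2.7,0.3,0,0],[0.6,-2.7,0.3,0,0],[0.6,-2.7,0.3,0,0]]}}

```text
t: 8.32
tool_pos: [0.5991, -0.0284, 0.198]
tool_rot: [[0.99, 0.143, 0.0], [0.143, -0.99, -0.0], [0.0, 0.0, -1.0]]
wrist_force: [-0.3, -0.3, -1.5]
grip_width: 0.0303
gripper_force: 79.2
```

```bash
python3 to.py .5995,-.0245,.2; python3 look.py side 130 260 230 370 sock1; python3 ang.py|head -5
python3 - <<'E'
from h import *
d=np.load("side_sock1.npy");P=cloud("side",d)
im=cv2.imread("pics/sock1.png");im=cv2.resize(im,(140,130),interpolation=cv2.INTER_AREA).astype(int)
m=(im[:,:,2]-im[:,:,0]<12)&(abs(im[:,:,0]-im[:,:,1])<14)&(im.sum(2)>200)
for r in range(30,90,2):
    c=np.flatnonzero(m[r,40:90])+40
    if len(c): print(r+130,c[0]+230,c[-1]+230,len(c), np.median(P[r+130,c+230],0).round(4))
for l in("handle_collar","socket_mouth","handle"):
    print(l,[(np.round(q["at"],1),round(q["p"],2)) for q in nets.tip_of("side",l)[:2]])
E
```

```text
t 8.3167 pos [ 0.5991 -0.0284  0.198 ] yaw_y -81.79721094112827 x [0.9898 0.1427 0.0001] F [-0.3165 -0.3362 -1.4514] M [ 0.0452 -0.0209 -0.0281] w 0.03034639749951796 q7 -1.5651762872096302
.5995,-.0245,.2 -> cm [ 0.0945 -0.3787 -0.1965]
side 0 collar [184.  296.7] tip [201.3 296.1] top [155.7 297.7]
side 0.1 collar [183.9 294.4] tip [201.1 291.6] top [155.8 299. ]
side 0.2 collar [183.7 292.1] tip [200.6 287.2] top [156.  300.2]
side 0.3 collar [183.2 289.9] tip [199.8 282.8] top [156.2 301.4]
side 0.4 collar [182.6 287.7] tip [198.6 278.5] top [156.6 302.6]
160 270 275 6 [ 0.7014 -0.3183 -0.0009]
162 270 272 3 [ 7.034e-01 -3.059e-01  3.000e-04]
164 270 270 1 [ 7.052e-01 -2.978e-01 -5.000e-04]
170 293 303 4 [ 0.5953 -0.0054  0.2239]
172 293 303 4 [ 0.5953 -0.0065  0.2191]
174 293 303 4 [ 0.5952 -0.0068  0.2138]
176 293 303 4 [ 0.5949 -0.0067  0.2084]
178 293 303 4 [ 0.5948 -0.0065  0.2033]
188 294 302 6 [ 0.5952 -0.0202  0.1646]
190 294 301 8 [ 0.5961 -0.0196  0.1598]
192 294 301 8 [ 0.5959 -0.0202  0.1528]
194 295 301 7 [ 0.5946 -0.0192  0.1478]
196 295 300 6 [ 0.5958 -0.0215  0.1406]
198 295 299 5 [ 0.5968 -0.0216  0.1345]
200 296 298 3 [ 0.5966 -0.0214  0.1287]
214 270 283 7 [ 0.6632 -0.0963  0.0023]
216 270 283 13 [ 0.6523 -0.0913  0.0019]
218 270 312 12 [ 0.6524 -0.0831  0.0017]
handle_collar [(array([153.6, 336. ]), 0.72), (array([184. , 294.7]), 0.67)]
socket_mouth [(array([214.7, 294.3]), 0.8), (array([181.4, 296.4]), 0.57)]
handle [(array([198.2, 295.9]), 0.82), (array([163. , 348.5]), 0.59)]
```

View pics/sock1.png

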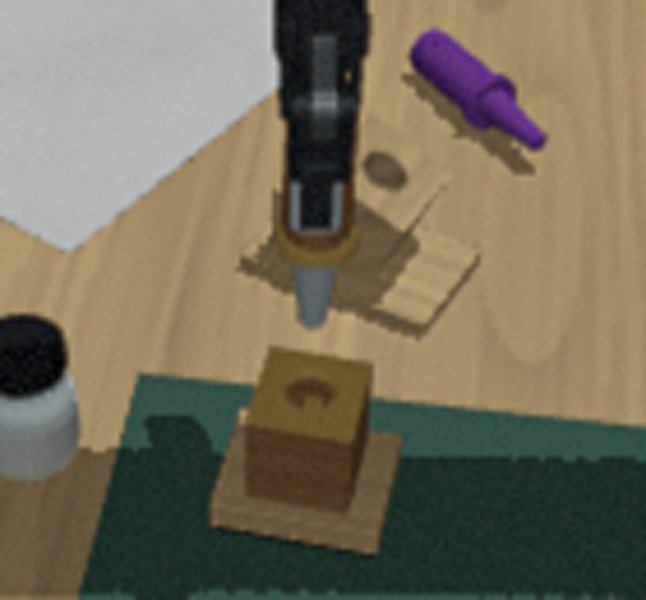

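The tip is at side (201,297), the hole centre at about (215,297.4), and the handle upright. I need +3 mm in y, then lower with the tip about 18 mm into the mouth and check forces.

{"api": "jog_arm", "payload": {"deltas": [[0,-0.2,0,0,0],[0,-0.3,0.5,0,0],[0,-0.3,1.3,0,0],[0,-0.3,2.1,0,0],[0,-0.3,2.9,0,0],[0,-0.3,3.5,0,0],[0,-0.3,4.1,0,0],[0,-0.3,4.6,0,0],[0,-0.3,5,0,0],[0,-0.3,5,0,0]]}}

```text
t: 9.35
tool_pos: [0.5982, -0.0251, 0.147]
tool_rot: [[0.99, 0.143, -0.001], [0.143, -0.99, 0.0], [-0.001, -0.0, -1.0]]
wrist_force: [-0.8, 0.0, -1.2]
grip_width: 0.0306
gripper_force: 79.2
```

```bash
python3 to.py .5985,-.025,.14; python3 look.py side 150 260 230 370 sock2; python3 ang.py|head -2
```

```text
t 9.35 pos [ 0.5982 -0.0251  0.147 ] yaw_y -81.76702565513938 x [ 0.9897  0.1432 -0.0012] F [-0.7707  0.0146 -1.1625] M [0.0521 0.0411 0.0161] w 0.030633201112567687 q7 -1.585712221233255
.5985,-.025,.14 -> cm [ 0.0285 -0.0062  0.6999]
side 0 collar [202.5 296.2] tip [218.5 295.6] top [176.4 297.1]
side 0.1 collar [202.4 294. ] tip [218.3 291.3] top [176.4 298.3]
```

View pics/sock2.png

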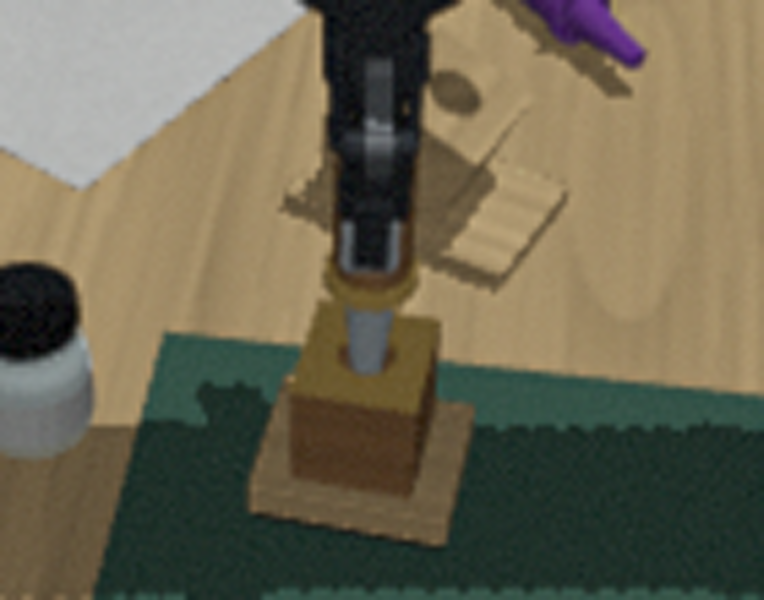

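The shank is in the hole and centred: shank at crop columns 348–388, hole edges 340–395, with no side force. Going down by feel.

{"api": "jog_arm", "payload": {"deltas": [[0,0,0.1,0,0],[0,0,0.2,0,0],[0,0,0.3,0,0],[0,0,0.4,0,0],[0,0,0.5,0,0],[0,0,0.6,0,0],[0,0,0.7,0,0],[0,0,0.8,0,0],[0,0,0.9,0,0],[0,0,0.9,0,0]], "newtons": 100}}

```text
t: 10.23
tool_pos: [0.5985, -0.0251, 0.1387]
tool_rot: [[0.99, 0.143, -0.0], [0.143, -0.99, -0.0], [-0.0, -0.0, -1.0]]
wrist_force: [0.6, 0.3, -1.6]
grip_width: 0.0302
gripper_force: 98.7
```

{"api": "jog_arm", "payload": {"deltas": [[0,0,0.03,0,0],[0,0,0.06,0,0],[0,0,0.09,0,0],[0,0,0.12,0,0],[0,0,0.15,0,0],[0,0,0.18,0,0],[0,0,0.2,0,0],[0,0,0.2,0,0],[0,0,0.2,0,0],[0,0,0.2,0,0]]}}

```text
t: 11.07
tool_pos: [0.5987, -0.0251, 0.137]
tool_rot: [[0.99, 0.143, 0.0], [0.143, -0.99, -0.0], [0.0, 0.0, -1.0]]
wrist_force: [0.0, -0.3, -1.0]
grip_width: 0.0302
gripper_force: 98.7
```

{"api": "jog_arm", "payload": {"deltas": [[0,0,0.03,0,0],[0,0,0.06,0,0],[0,0,0.09,0,0],[0,0,0.12,0,0],[0,0,0.15,0,0],[0,0,0.18,0,0],[0,0,0.2,0,0],[0,0,0.2,0,0],[0,0,0.2,0,0],[0,0,0.2,0,0]]}}

```text
t: 11.9
tool_pos: [0.5987, -0.0251, 0.135]
tool_rot: [[0.99, 0.143, 0.0], [0.143, -0.99, -0.0], [0.0, 0.0, -1.0]]
wrist_force: [-0.4, 0.7, -1.2]
grip_width: 0.0304
gripper_force: 98.7
```

{"api": "jog_arm", "payload": {"deltas": [[0,0,0.03,0,0],[0,0,0.06,0,0],[0,0,0.09,0,0],[0,0,0.12,0,0],[0,0,0.15,0,0],[0,0,0.18,0,0],[0,0,0.2,0,0],[0,0,0.2,0,0],[0,0,0.2,0,0],[0,0,0.2,0,0]]}}

```text
t: 12.73
tool_pos: [0.5987, -0.0251, 0.133]
tool_rot: [[0.99, 0.143, 0.0], [0.143, -0.99, -0.0], [0.0, 0.0, -1.0]]
wrist_force: [-0.1, 0.3, -1.6]
grip_width: 0.0304
gripper_force: 98.7
```

{"api": "jog_arm", "payload": {"deltas": [[0,0,0.03,0,0],[0,0,0.06,0,0],[0,0,0.09,0,0],[0,0,0.12,0,0],[0,0,0.15,0,0],[0,0,0.18,0,0],[0,0,0.2,0,0],[0,0,0.2,0,0],[0,0,0.2,0,0],[0,0,0.2,0,0]]}}

```text
t: 13.57
tool_pos: [0.5987, -0.0252, 0.131]
tool_rot: [[0.99, 0.143, 0.0], [0.143, -0.99, -0.0], [0.0, 0.0, -1.0]]
wrist_force: [0.2, -0.4, -0.7]
grip_width: 0.0304
gripper_force: 98.7
```

{"api": "jog_arm", "payload": {"deltas": [[0,0,0.03,0,0],[0,0,0.06,0,0],[0,0,0.09,0,0],[0,0,0.12,0,0],[0,0,0.15,0,0],[0,0,0.18,0,0],[0,0,0.2,0,0],[0,0,0.2,0,0],[0,0,0.2,0,0],[0,0,0.2,0,0]]}}

```text
t: 14.4
tool_pos: [0.5987, -0.0252, 0.129]
tool_rot: [[0.99, 0.143, 0.0], [0.143, -0.99, -0.0], [0.0, 0.0, -1.0]]
wrist_force: [-0.2, -1.4, -0.3]
grip_width: 0.0303
gripper_force: 98.7
```

{"api": "jog_arm", "payload": {"deltas": [[0,0,0.03,0,0],[0,0,0.06,0,0],[0,0,0.09,0,0],[0,0,0.12,0,0],[0,0,0.15,0,0],[0,0,0.18,0,0],[0,0,0.2,0,0],[0,0,0.2,0,0],[0,0,0.2,0,0],[0,0,0.2,0,0]]}}

```text
t: 15.23
tool_pos: [0.5987, -0.0252, 0.127]
tool_rot: [[0.99, 0.143, 0.0], [0.143, -0.99, -0.0], [-0.0, 0.0, -1.0]]
wrist_force: [-1.0, -3.7, 0.5]
grip_width: 0.0303
gripper_force: 98.6
```

A side force of −3.7 N in y shows the shank rubbing on the +y side, so I'll shift 1.5 mm towards −y before going on.

{"api": "jog_arm", "payload": {"deltas": [[0,0.05,0,0,0],[0,0.1,0,0,0],[0,0.15,0,0,0],[0,0.15,0.03,0,0],[0,0.15,0.06,0,0],[0,0.15,0.09,0,0],[0,0.15,0.12,0,0],[0,0.15,0.12,0,0],[0,0.15,0.12,0,0],[0,0.15,0.12,0,0]]}}

```text
t: 16.07
tool_pos: [0.5989, -0.0266, 0.1258]
tool_rot: [[0.99, 0.143, 0.0], [0.143, -0.99, -0.0], [0.0, 0.0, -1.0]]
wrist_force: [0.2, 0.7, -0.9]
grip_width: 0.0298
gripper_force: 98.8
```

{"api": "jog_arm", "payload": {"deltas": [[0,0,0.03,0,0],[0,0,0.06,0,0],[0,0,0.09,0,0],[0,0,0.12,0,0],[0,0,0.15,0,0],[0,0,0.18,0,0],[0,0,0.2,0,0],[0,0,0.2,0,0],[0,0,0.2,0,0],[0,0,0.2,0,0]]}}

```text
t: 16.9
tool_pos: [0.5989, -0.0266, 0.1238]
tool_rot: [[0.99, 0.143, 0.0], [0.143, -0.99, -0.0], [0.0, 0.0, -1.0]]
wrist_force: [0.2, -0.0, -2.5]
grip_width: 0.0299
gripper_force: 98.8
```

{"api": "jog_arm", "payload": {"deltas": [[0,0,0.03,0,0],[0,0,0.06,0,0],[0,0,0.09,0,0],[0,0,0.12,0,0],[0,0,0.15,0,0],[0,0,0.18,0,0],[0,0,0.2,0,0],[0,0,0.2,0,0],[0,0,0.2,0,0],[0,0,0.2,0,0]]}}

```text
t: 17.73
tool_pos: [0.5989, -0.0265, 0.1218]
tool_rot: [[0.99, 0.143, 0.0], [0.143, -0.99, -0.0], [0.0, 0.0, -1.0]]
wrist_force: [0.1, 0.9, -1.1]
grip_width: 0.0299
gripper_force: 98.8
```

{"api": "jog_arm", "payload": {"deltas": [[0,0,0.03,0,0],[0,0,0.06,0,0],[0,0,0.09,0,0],[0,0,0.12,0,0],[0,0,0.15,0,0],[0,0,0.18,0,0],[0,0,0.2,0,0],[0,0,0.2,0,0],[0,0,0.2,0,0],[0,0,0.2,0,0]]}}

```text
t: 18.57
tool_pos: [0.5989, -0.0266, 0.1199]
tool_rot: [[0.99, 0.143, 0.0], [0.143, -0.99, -0.0], [0.0, 0.0, -1.0]]
wrist_force: [0.4, -0.4, -1.5]
grip_width: 0.03
gripper_force: 98.8
```

{"api": "jog_arm", "payload": {"deltas": [[0,0,0.03,0,0],[0,0,0.06,0,0],[0,0,0.09,0,0],[0,0,0.12,0,0],[0,0,0.15,0,0],[0,0,0.18,0,0],[0,0,0.2,0,0],[0,0,0.2,0,0],[0,0,0.2,0,0],[0,0,0.2,0,0]]}}

```text
t: 19.4
tool_pos: [0.5989, -0.0266, 0.1178]
tool_rot: [[0.99, 0.143, 0.0], [0.143, -0.99, -0.0], [0.0, 0.0, -1.0]]
wrist_force: [0.4, -0.9, -1.7]
grip_width: 0.0303
gripper_force: 98.8
```

{"api": "jog_arm", "payload": {"deltas": [[0,0,0.03,0,0],[0,0,0.06,0,0],[0,0,0.09,0,0],[0,0,0.12,0,0],[0,0,0.15,0,0],[0,0,0.18,0,0],[0,0,0.2,0,0],[0,0,0.2,0,0],[0,0,0.2,0,0],[0,0,0.2,0,0]]}}

```text
t: 20.23
tool_pos: [0.5989, -0.0267, 0.1158]
tool_rot: [[0.99, 0.143, 0.0], [0.143, -0.99, -0.0], [-0.0, 0.0, -1.0]]
wrist_force: [0.7, -1.3, -1.3]
grip_width: 0.0302
gripper_force: 98.8
```

```bash
python3 to.py; python3 look.py side 150 260 230 370 sock3; python3 - <<'E'
from h import *
for l in("handle_collar","socket_mouth"):
    print(l,[(np.round(q["at"],1),round(q["p"],2)) for q in nets.tip_of("side",l)[:3]])
for z in(.081,.086,.091,.096,.101): print(z,proj("side",[.5965,-.026,z]).round(1))
E
```

```text
t 20.2333 pos [ 0.5989 -0.0267  0.1158] yaw_y -81.76952927676403 x [ 0.9897  0.1432 -0.    ] F [ 0.7173 -1.3236 -1.3454] M [-0.3261  0.0119  0.026 ] w 0.030223616435183957 q7 -1.5946573668591866
handle_collar [(array([151.2, 336. ]), 0.82), (array([211. , 295.7]), 0.6), (array([236.5, 294.7]), 0.32)]
socket_mouth [(array([209.8, 296.4]), 0.82)]
0.081 [214.1 296.7]
0.086 [212.6 296.8]
0.091 [211.  296.8]
0.096 [209.4 296.9]
0.101 [207.7 297. ]
```

View pics/sock3.png

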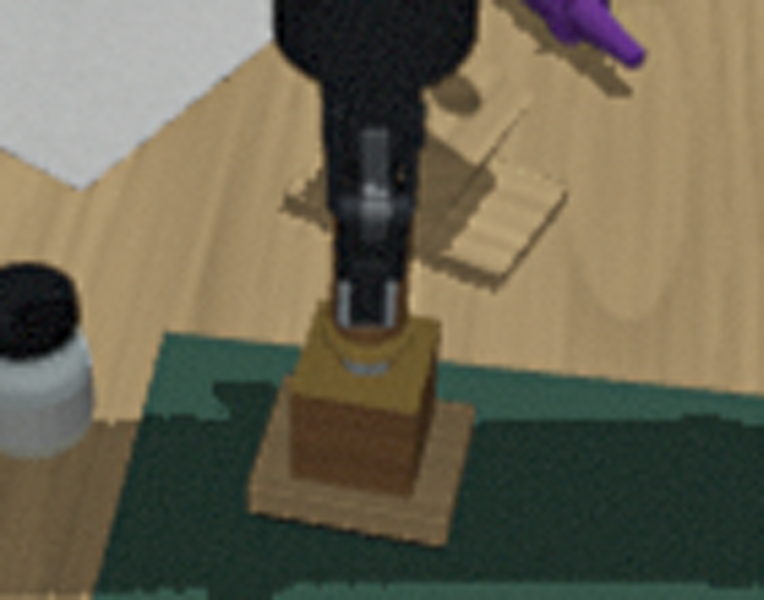

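Crop: the collar sits low, at about row 345, with a sliver of shank at (367,368). That puts it 8–10 mm above the mouth, so contact should be close.

{"api": "jog_arm", "payload": {"deltas": [[0,0.05,0.03,0,0],[0,0.05,0.06,0,0],[0,0.05,0.09,0,0],[0,0.05,0.12,0,0],[0,0.05,0.15,0,0],[0,0.05,0.15,0,0],[0,0.05,0.15,0,0],[0,0.05,0.15,0,0],[0,0.05,0.15,0,0],[0,0.05,0.15,0,0]]}}

```text
t: 21.22
tool_pos: [0.5989, -0.027, 0.1143]
tool_rot: [[0.99, 0.143, -0.0], [0.143, -0.99, 0.0], [-0.0, -0.0, -1.0]]
wrist_force: [-0.5, 1.4, -1.8]
grip_width: 0.0301
gripper_force: 98.9
```

{"api": "jog_arm", "payload": {"deltas": [[0,0,0.03,0,0],[0,0,0.06,0,0],[0,0,0.09,0,0],[0,0,0.12,0,0],[0,0,0.15,0,0],[0,0,0.15,0,0],[0,0,0.15,0,0],[0,0,0.15,0,0],[0,0,0.15,0,0],[0,0,0.15,0,0]]}}

```text
t: 22.05
tool_pos: [0.5989, -0.027, 0.1128]
tool_rot: [[0.99, 0.143, -0.0], [0.143, -0.99, -0.0], [-0.0, 0.0, -1.0]]
wrist_force: [-1.5, 0.1, 0.6]
grip_width: 0.0304
gripper_force: 98.8
```

{"api": "jog_arm", "payload": {"deltas": [[0,0,0.02,0,0],[0,0,0.04,0,0],[0,0,0.06,0,0],[0,0,0.08,0,0],[0,0,0.1,0,0],[0,0,0.1,0,0],[0,0,0.1,0,0],[0,0,0.1,0,0],[0,0,0.1,0,0],[0,0,0.1,0,0]]}}

```text
t: 22.88
tool_pos: [0.5991, -0.027, 0.1122]
tool_rot: [[0.99, 0.143, 0.0], [0.143, -0.99, -0.0], [0.0, 0.0, -1.0]]
wrist_force: [-4.3, 0.6, 5.0]
grip_width: 0.0298
gripper_force: 99.1
```

Contact: +6 N in z, and a −4 N side push in x. I'll shift 1 mm towards −x and press on.

{"api": "jog_arm", "payload": {"deltas": [[-0.05,0,0,0,0],[-0.1,0,0,0,0],[-0.1,0,0.02,0,0],[-0.1,0,0.04,0,0],[-0.1,0,0.06,0,0],[-0.1,0,0.07,0,0],[-0.1,0,0.07,0,0],[-0.1,0,0.07,0,0],[-0.1,0,0.07,0,0],[-0.1,0,0.07,0,0]]}}

```text
t: 23.72
tool_pos: [0.5987, -0.027, 0.112]
tool_rot: [[0.99, 0.143, 0.002], [0.143, -0.99, -0.0], [0.002, 0.0, -1.0]]
wrist_force: [-1.5, 1.8, 7.4]
grip_width: 0.0304
gripper_force: 99.3
```

{"api": "jog_arm", "payload": {"deltas": [[0,0,0.02,0,0],[0,0,0.04,0,0],[0,0,0.06,0,0],[0,0,0.08,0,0],[0,0,0.1,0,0],[0,0,0.1,0,0],[0,0,0.1,0,0],[0,0,0.1,0,0],[0,0,0.1,0,0],[0,0,0.1,0,0]]}}

```text
t: 24.55
tool_pos: [0.5989, -0.027, 0.1115]
tool_rot: [[0.99, 0.143, 0.002], [0.143, -0.99, -0.0], [0.002, 0.0, -1.0]]
wrist_force: [-2.5, 1.4, 12.0]
grip_width: 0.0302
gripper_force: 99.7
```

{"api": "jog_arm", "payload": {"deltas": [[0,0,0.03,0,0],[0,0,0.06,0,0],[0,0,0.09,0,0],[0,0,0.12,0,0],[0,0,0.15,0,0],[0,0,0.18,0,0],[0,0,0.2,0,0],[0,0,0.2,0,0],[0,0,0.2,0,0],[0,0,0.2,0,0]]}}

```text
t: 25.38
tool_pos: [0.5992, -0.027, 0.1105]
tool_rot: [[0.99, 0.143, 0.003], [0.143, -0.99, -0.0], [0.003, 0.001, -1.0]]
wrist_force: [-6.0, 0.5, 19.9]
grip_width: 0.0301
gripper_force: 100.6
```

{"api": "jog_arm", "payload": {"deltas": [[-0.05,0,0.03,0,0],[-0.1,0,0.06,0,0],[-0.1,0,0.09,0,0],[-0.1,0,0.12,0,0],[-0.1,0,0.14,0,0],[-0.1,0,0.14,0,0],[-0.1,0,0.14,0,0],[-0.1,0,0.14,0,0],[-0.1,0,0.14,0,0],[-0.1,0,0.14,0,0]]}}

```text
t: 26.22
tool_pos: [0.599, -0.027, 0.1101]
tool_rot: [[0.99, 0.143, 0.005], [0.143, -0.99, -0.0], [0.005, 0.001, -1.0]]
wrist_force: [-4.6, 1.4, 23.2]
grip_width: 0.0301
gripper_force: 101.0
```

```bash
python3 to.py; python3 look.py side 150 260 230 370 sock4
```

```text
t 26.2167 pos [ 0.599  -0.027   0.1101] yaw_y -81.76252999432269 x [0.9897 0.1433 0.0052] F [-4.6248  1.4253 23.1821] M [0.3238 1.4687 0.0325] w 0.030051335390322828 q7 -1.5963834802308638
```

View pics/sock4.png

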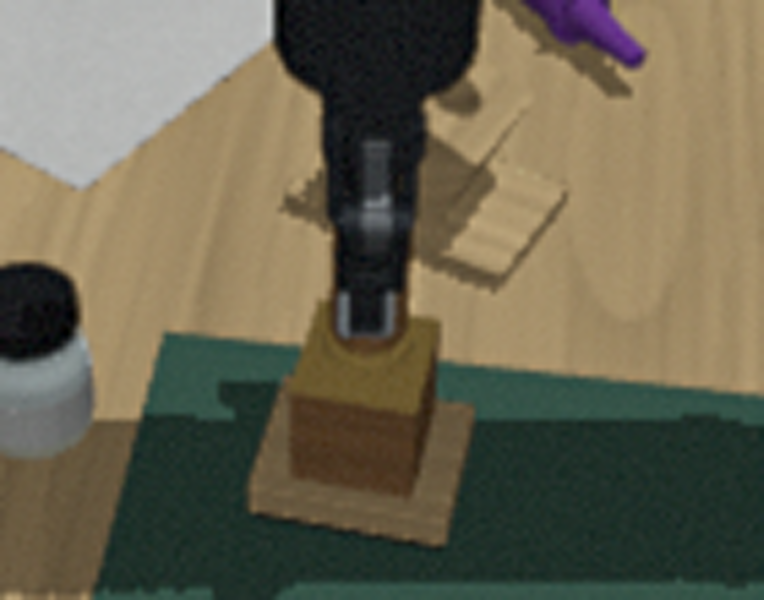

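The collar is nearly at the mouth, with about 25 N of push and the stamp still standing squarely. Now lifting.

{"api": "jog_arm", "payload": {"deltas": [[0,0,-0.3,0,0],[0,0,-0.6,0,0],[0,0,-1.0,0,0],[0,0,-1.6,0,0],[0,0,-2.4,0,0],[0,0,-3.4,0,0],[0,0,-4.6,0,0],[0,0,-5.8,0,0],[0,0,-7,0,0],[0,0,-8,0,0]]}}

```text
t: 27.1
tool_pos: [0.5974, -0.0273, 0.1888]
tool_rot: [[0.99, 0.143, 0.002], [0.143, -0.99, -0.0], [0.002, 0.0, -1.0]]
wrist_force: [0.5, -0.1, -6.0]
grip_width: 0.0301
gripper_force: 99.2
```

{"api": "jog_arm", "payload": {"deltas": [[0,0,-0.5,0,0],[0,0,-0.8,0,0],[0,0,-0.8,0,0],[0,0,-0.8,0,0],[0,0,-0.8,0,0],[0,0,-0.8,0,0],[0,0,-0.8,0,0],[0,0,-0.8,0,0],[0,0,-0.8,0,0],[0,0,-0.8,0,0]]}}

```text
t: 27.93
tool_pos: [0.597, -0.0273, 0.1946]
tool_rot: [[0.99, 0.143, -0.0], [0.143, -0.99, -0.0], [-0.0, 0.0, -1.0]]
wrist_force: [-0.1, 0.0, -6.2]
grip_width: 0.03
gripper_force: 99.2
```

```bash
python3 to.py .522,.258,.2; python3 - <<'E'
from h import *
np.set_printoptions(precision=4,suppress=True)
for n in("side","top"):
    im,d=get_image(n); np.save(n+"L.npy",d); cv2.imwrite(f"pics/L{n}.png",im[:,:,::-1]);P=cloud(n,d)
    for g in nets.regions_of(n,"stamp")[:2]:
        Q=P[g["region"]&(d>0)];print(n,np.round(g["at"]),round(g["p"],2),len(Q),np.median(Q,0),np.percentile(Q,2,0),np.percentile(Q,98,0))
E
```

```text
t 27.9333 pos [ 0.597  -0.0273  0.1946] yaw_y -81.76829739459335 x [ 0.9897  0.1432 -0.0001] F [-0.1439  0.0478 -6.18  ] M [-0.0087 -0.0283 -0.044 ] w 0.030031182300273334 q7 -1.5666112523871374
.522,.258,.2 -> cm [ -3.3327 -29.3134  -0.537 ]
side [205. 296.] 0.68 1346 [ 0.5904 -0.0013  0.1166] [ 0.5529 -0.0538  0.0869] [0.6361 0.0113 0.1659]
```

It hangs from the taper: 6.2 N, base about 85 mm up. Carrying it to the pad.

{"api": "jog_arm", "payload": {"deltas": [[-0.1,-0.7,0,0,0],[-0.3,-2.5,0,0,0],[-0.6,-5,0,0,0],[-0.9,-8,0,0,0],[-1.3,-11.5,0,0,0],[-1.7,-15,0,0,0],[-2,-18.5,0,0,0],[-2.4,-22,0,0,0],[-2.7,-24.5,0,0,0],[-2.9,-26,0,0,0]]}}

```text
t: 28.97
tool_pos: [0.5289, 0.2306, 0.1951]
tool_rot: [[0.989, 0.148, -0.0], [0.148, -0.989, 0.002], [0.0, -0.002, -1.0]]
wrist_force: [-0.3, 0.7, -6.3]
grip_width: 0.0303
gripper_force: 99.5
```

{"api": "jog_arm", "payload": {"deltas": [[-0.1,-1,0,0,0],[-0.2,-2,0,0,0],[-0.3,-2.9,0,0,0],[-0.3,-3.2,0,0,0],[-0.3,-3.2,0,0,0],[-0.3,-3.2,0,0,0],[-0.3,-3.2,0,0,0],[-0.3,-3.2,0,0,0],[-0.3,-3.2,0,0,0],[-0.3,-3.2,0,0,0]]}}

```text
t: 29.8
tool_pos: [0.5236, 0.2567, 0.1947]
tool_rot: [[0.99, 0.143, 0.0], [0.143, -0.99, -0.0], [0.0, 0.0, -1.0]]
wrist_force: [-0.3, 0.1, -5.9]
grip_width: 0.0301
gripper_force: 99.5
```

```bash
python3 to.py .5228,.2575,.14; python3 - <<'E'
from h import *
np.set_printoptions(precision=4,suppress=True)
n="side"; im,d=get_image(n); P=cloud(n,d); cv2.imwrite("pics/pad1.png",cv2.resize(im[230:420,200:440,::-1],None,fx=3.1,fy=3.1,interpolation=cv2.INTER_CUBIC))
for g in nets.regions_of(n,"stamp")[:2]:
    Q=P[g["region"]&(d>0)];print(n,np.round(g["at"]),round(g["p"],2),len(Q),np.median(Q,0),np.percentile(Q,2,0),np.percentile(Q,98,0))
print([(np.round(q["at"],1),round(q["p"],2)) for q in nets.tip_of(n,"stamp_base")[:3]])
E
```

```text
t 29.8 pos [0.5236 0.2567 0.1947] yaw_y -81.80148100766483 x [0.9898 0.1426 0.    ] F [-0.2503  0.0765 -5.9419] M [ 0.0652 -0.074   0.0614] w 0.030086608580457176 q7 -2.1018658205691145
.5228,.2575,.14 -> cm [-0.0717 -0.0972  5.4685]
side [325. 319.] 0.7 2025 [0.5222 0.2818 0.1108] [0.4806 0.2291 0.0961] [0.5628 0.2945 0.1663]
[(array([329.8, 317.6]), 0.61)]
```

View pics/pad1.png

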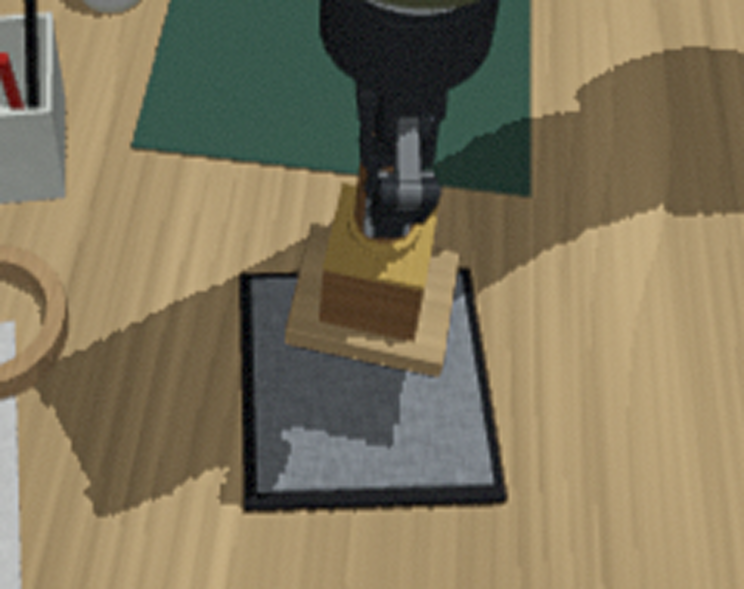

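The stamp hangs upright over the pad, its centre at about (0.522, 0.257). Lowering.

{"api": "jog_arm", "payload": {"deltas": [[0,-0.05,0.6,0,0],[0,-0.1,1.5,0,0],[0,-0.1,2.5,0,0],[0,-0.1,3.5,0,0],[0,-0.1,4.5,0,0],[0,-0.1,5.3,0,0],[0,-0.1,6,0,0],[0,-0.1,6.5,0,0],[0,-0.1,6.8,0,0],[0,-0.1,6.8,0,0]]}}

```text
t: 30.78
tool_pos: [0.5232, 0.2579, 0.1261]
tool_rot: [[0.99, 0.143, -0.001], [0.143, -0.99, -0.0], [-0.001, 0.0, -1.0]]
wrist_force: [-0.3, 0.7, -5.5]
grip_width: 0.03
gripper_force: 99.5
```

{"api": "jog_arm", "payload": {"deltas": [[0,0,0.05,0,0],[0,0,0.1,0,0],[0,0,0.15,0,0],[0,0,0.2,0,0],[0,0,0.25,0,0],[0,0,0.3,0,0],[0,0,0.35,0,0],[0,0,0.4,0,0],[0,0,0.4,0,0],[0,0,0.4,0,0]]}}

```text
t: 31.62
tool_pos: [0.5233, 0.258, 0.1226]
tool_rot: [[0.99, 0.143, -0.0], [0.143, -0.99, -0.0], [-0.0, 0.0, -1.0]]
wrist_force: [0.2, 0.4, -6.8]
grip_width: 0.0296
gripper_force: 99.5
```

{"api": "jog_arm", "payload": {"deltas": [[0,0,0.03,0,0],[0,0,0.06,0,0],[0,0,0.09,0,0],[0,0,0.12,0,0],[0,0,0.15,0,0],[0,0,0.18,0,0],[0,0,0.2,0,0],[0,0,0.2,0,0],[0,0,0.2,0,0],[0,0,0.2,0,0]]}}

```text
t: 32.45
tool_pos: [0.5237, 0.2582, 0.1213]
tool_rot: [[0.99, 0.143, 0.001], [0.143, -0.99, 0.0], [0.001, 0.0, -1.0]]
wrist_force: [-0.6, -1.2, 3.7]
grip_width: 0.0301
gripper_force: 100.2
```

On the pad. Releasing gently, then retreating straight up.

{"api": "jog_arm", "payload": {"deltas": [[0,0,-0.05,0,0],[0,0,-0.05,0,0],[0,0,-0.05,0,0.35],[0,0,-0.05,0,0.4],[0,0,-0.05,0,0.5],[0,0,-0.05,0,0.6],[0,0,-0.05,0,0.8],[0,0,-0.05,0,0.95],[0,0,-0.05,0,0.95],[0,0,-0.05,0,0.95]], "newtons": 20}}

```text
t: 33.28
tool_pos: [0.5233, 0.2581, 0.1212]
tool_rot: [[0.99, 0.143, 0.0], [0.143, -0.99, 0.0], [0.0, 0.0, -1.0]]
wrist_force: [0.2, 0.7, 0.4]
grip_width: 0.0811
gripper_force: 0.0
```

{"api": "jog_arm", "payload": {"deltas": [[0,0,-0.5,0,0.95],[0,0,-1.5,0,0.95],[0,0,-3,0,0.95],[0,0,-5,0,0.95],[0,0,-7,0,0.95],[0,0,-9,0,0.95],[0,0,-11,0,0.95],[0,0,-13,0,0.95],[0,0,-14,0,0.95],[0,0,-14,0,0.95]]}}

```text
t: 34.12
tool_pos: [0.5242, 0.2588, 0.2643]
tool_rot: [[0.99, 0.143, 0.004], [0.143, -0.99, 0.002], [0.004, -0.001, -1.0]]
wrist_force: [0.5, -0.0, 0.2]
grip_width: 0.0806
gripper_force: 0.0
```

```bash
python3 to.py; python3 - <<'E'
from h import *
np.set_printoptions(precision=4,suppress=True)
n="side"; im,d=get_image(n); P=cloud(n,d); cv2.imwrite("pics/pad2.png",cv2.resize(im[230:420,200:440,::-1],None,fx=3.1,fy=3.1,interpolation=cv2.INTER_CUBIC))
for l in("stamp","handle"):
  for g in nets.regions_of(n,l)[:2]:
    Q=P[g["region"]&(d>0)];print(l,np.round(g["at"]),round(g["p"],2),len(Q),np.median(Q,0),np.percentile(Q,2,0),np.percentile(Q,98,0))
E
```

```text
t 34.1167 pos [0.5242 0.2588 0.2643] yaw_y -81.76197191325765 x [0.9897 0.1433 0.0044] F [ 0.4653 -0.0127  0.1879] M [0.0513 0.0151 0.0916] w 0.0806023644644694 q7 -2.0833683215006364
stamp [349. 316.] 0.96 1849 [0.5222 0.2824 0.0375] [0.4803 0.2298 0.0147] [0.5646 0.2956 0.0935]
stamp [318. 319.] 0.58 777 [0.5208 0.2696 0.1486] [0.5036 0.2463 0.0915] [0.5367 0.2765 0.1723]
handle [315. 323.] 0.59 756 [0.5214 0.2696 0.1508] [0.5057 0.2469 0.1   ] [0.5368 0.2765 0.1724]
```

View pics/pad2.png

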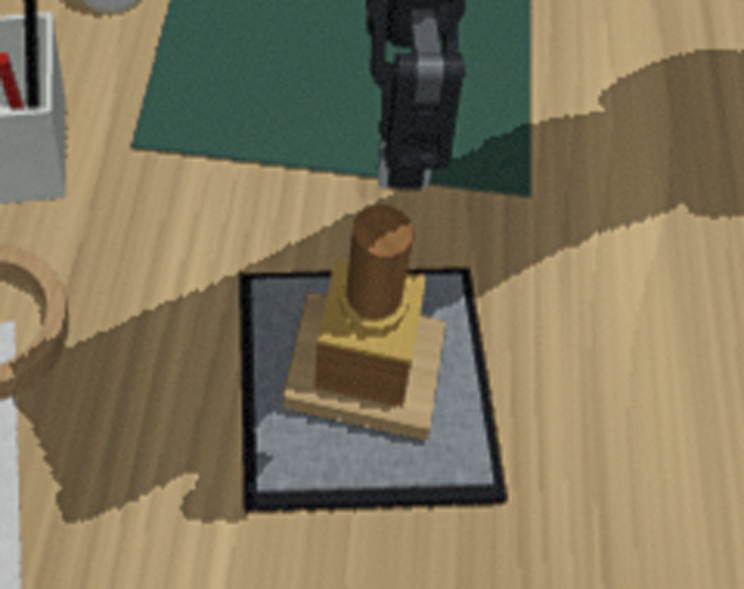

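The stamp stands in the middle of the pad, its handle upright at crop (380,260) and the gripper clear above it. Handing in.

```bash
python3 -c "
from rig import manip
print(manip.close_job())"
```

```text
the job is handed in; nothing more can be done
None
```

The job is handed in, with no verdict returned: I jammed the handle in the stamp with about 25 N, lifted it about 85 mm by the handle alone, set it down in the middle of the ink pad and let go, with the handle still upright; this took about 34 s, well under the 58 s limit.

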